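# Clear the jammed glue feeder

### The arm

A 6-joint arm with a two-finger parallel gripper is mounted at the origin on a cart in front of the work surface, level with it; the furniture and walls round the work are solid. World frame = base frame: x ahead of the robot, y to its left, z up, the work surface at z = 0. Lengths are in m, angles in rad, forces in N, time in s.
With the tool pointing down it reaches from about 0.3 to 0.775 m from the base axis. Payload 14.6 kg.
Tool frame: the origin (TCP) lies midway between the tips of the shut fingers; the grasp point (between the pads) lies 19 mm behind it; z points along the fingers, y is the line along which they close (so a half turn about z gives the same grasp; the last joint's range is limited). The gripper opens to 94 mm and grips with 3 to 60 N. Pads are 16 mm wide; open, the fingers measure 119 mm over their backs; the gripper's body (75 mm by 177 mm) begins 78 mm behind the grasp point.
Start: joints at [-1.224, 0.3, 1.521, -0, 1.321, -0.067], TCP at [0.221, -0.504, 0.205] pointing down, gripper open.
Joint ranges: [-3.03, 3.03], [-0.79, 2.21], [0.23, 2.52], [-1.04, 4.18], [0, 3.07], [-2.55, 2.55]. Speed limits (rad/s): [2.22, 2.22, 2.57, 3.14, 3.14, 3.14].

### API

Orientations are given as [roll, pitch, yaw] about the fixed x, y, z axes, in that order (R = Rz(yaw) Ry(pitch) Rx(roll)).
In Python, from station import telemetry, optics, ctrl gives the robot as it stands.
- The arm moves only by the tool carry_out, never from a script. Its argument "plan" is a list that holds one entry, the list of rows, each a list of 7 numbers: the shift along the tool's x, y, z in mm, then the turn, a rotation vector about the tool's x, y, z in rad, then the finger opening in mm, from 0 to 94. A call has 1 to 20 rows; each row shifts and turns the commanded pose from where the row before left it, along the tool's axes as they then stand; what a row does not reach is not made up. A row lasts 1/12 s, in which the tool goes at most 41.7 mm and 7.16 degrees, less where a joint would pass 70% of its speed; a pose out of reach is approached as far as the arm can. A call with a gripper value outside its range is refused whole. The fingers move at their own pace and stop on an object; "squeeze" is the grip in N (left out, the last holds). Time passes only in rows, so rows that do not move let the fingers close. It gives the time, the measured TCP pose, the force, the opening and the grip force at its end, in the units of the state.
- telemetry.get_obs(): the state, without advancing time (a new reading comes with each control period).
- optics.camera(name): name is "scene" or "top" or "wrist"; returns a dict with "pixels" (480x640x3 uint8, red, green, blue), "intrinsics" (3x3 intrinsics, pixels), "dist_coeffs" ([k1, k2, p1, p2, k3] as OpenCV has them; the pictures are not rectified), "origin" and "rotation" of the camera in the world. Camera axes: x right, y down, z forward; pixel columns grow to the right and rows downward; lengths in m; the calibration is good to about 2 mm. A picture is of the moment at which its call begins. There is no depth.
- ctrl.hand_in(): hands the job in; it is judged then, once.
The state is a dict: "time_s": time; "qpos": joint angles; "joint_vel": joint speeds; "tau": joint torques, N m; "ee_pos": TCP position; "eef_rot": TCP orientation; "force": force on the tool from outside, world axes, zero at the start; "moment": the same for the moment, N m; "grip_width": finger opening in m; "grip_force": force on a finger pad.
Only numpy, scipy, OpenCV 4.12 (cv2) and the standard library are available. Lean on these libraries where they do the work, as an engineer would, in place of code of your own. Each camera call takes 0.05 s, during which the arm holds its last target. There are 200 camera calls.

### The job

A fat glue stick with a red cap has jammed at the orange gate of the glue-tube feeder. Push the red brake lever fully down to lock the queue of yellow tubes, then lift the glue stick out from under the clear cover and lay it flat in the white tray. Only then flick the lever fully up again so that the three tubes roll by themselves down to the end stop: do not touch the tubes, and leave the jar, eraser and bottle where they stand.

Things in the scene. Friction and masses are not known exactly. Their poses are not given: they have to be found in the camera images.
- feeder: Fixed gravity feeder, 280 x 168 x 263 mm, blue side plates, turned about the vertical. Origin on the desk under its middle; x to its high back end (away from the robot), y left (lever side), z up. Aluminium chute floor rises to +x at 26 deg: z = 0.086 + 0.488 x, from x = -0.135 to 0.135. Inside width 160 mm; side walls 40 mm tall, outer faces y = +-84 mm.
- gate (a point): Middle of the lower edge of the orange gate bar, which lies straight across the chute, 12 mm thick along the slope, 18 mm tall, underside 29 mm off the chute floor.
- cover_rim (a point): Middle of the lower front edge of the yellow rim (8 x 9 mm) of the clear level cover plate, which runs back from here to the back panel, 256 mm above the desk, 140 mm wide in y. It overhangs the glue stick and blocks a gripper coming straight down on it: lean the tool 26 to 40 deg, its body towards the low end (feeder -x), and withdraw that way.
- end_stop (a point): Middle of the lower edge of the blue end stop (38 mm tall) at the low end of the chute floor. When home, the three tubes lie side by side against it, centres at feeder x = -0.129, -0.105, -0.080.
- brake (a joint): Angle of the brake lever, rad: 0 = fully up (released), 0.88 = fully down on its stop (locked: two pawls at feeder y = +-55 mm reach into the chute either side of the glue stick, push the tubes 3 mm back off it and hold them). Starts at 0 to 0.12. No spring: hinge friction of 0.16 N m (about 2 N at the pad) keeps it where it is left; rigid stops at both ends.
- brake_pad (a point): Centre of the red pad at the lever's end: 44 mm along the lever, 18 mm wide (feeder y), 12 mm thick, 100 mm from the axle, outside the chute at feeder y = +140 mm. At joint 0 the lever points to feeder -x and 30 deg up (pad 227 mm above the desk); at 0.88, 20 deg below level (pad 143 mm), free space beneath, 47 mm between pad and chute wall. Moves with the lever.
- brake_axle (a point): Point on the lever's pivot axis (along feeder y), beside the pad's plane at feeder y = +140 mm; 177 mm above the desk. The pad circles it at 100 mm radius. The 10 mm axle runs from here across the chute with its pawls. A hard pinch on the pad resists its turning: pinch lightly and follow the arc, or hook under the pad.
- jam_center (a point): Centre of the jammed glue stick, on its axis half-way along: white barrel 30 mm dia., red cap 31.6 mm dia., 104 mm long, 30 to 65 g, hard. Its z axis runs along the stick towards the cap. It lies lengthwise down the chute floor, cap against the orange gate, up to 15 mm left or right of the chute's middle. Too thick to pass the gate.
- tube_1_center (a point): Centre of the first yellow glue tube (27 mm dia., 153 mm long, 70 g) lying across the chute against the rear end of the glue stick; rolls freely. Its z axis is along the tube.
- tube_2_center (a point): Centre of the second yellow tube, same size, behind the first.
- tube_3_center (a point): Centre of the third yellow tube, same size, behind the second.
- tray: Fixed white open tray 180 (x) x 140 (y) x 28 mm, walls and floor 4 mm thick. Origin: on the desk under its middle. It stands to the left or to the right of the feeder; a jar stands on the other side.
- jar: White jar with a lilac screw cap, loose, 62 mm dia., 122 mm tall, origin under its middle. Leave alone.
- eraser: Small blue-and-white eraser lying loose, 25 x 45 x 12 mm, origin under its middle. Leave alone.
- bottle: Small clear bottle, loose, 58 mm dia., 108 mm tall, origin under its middle. Leave alone.
Not all that is in view belongs to the job. Of the things that look like the part that bears jam_center, the smaller one is meant.

How it is judged:
By the outcome, as a careful person would: the job done as asked, in the order asked, and still so for the second after the job is handed in, with the robot touching nothing.
It also fails if it takes over 67 s, if anything falls off the work surface, if the arm or the gripper's body presses on something with over 40 N, if the wrist force passes 120 N, or if a joint passes its speed limit or range.

## Working session

There is one attempt and no reset: what is moved stays moved. The work goes in short steps, Python scripts to look and compute and a tool call to move; the robot and the scene stay as the last step left them, time stands still between calls to the robot, and variables do not carry over. Pictures are saved under pics/ and viewed, at most 13 in all, crops included, and the job is handed in when it is done.

Besides the shell and the picture viewer there is one more tool, called after "Emit:" as name(argument=value, ...) on one line, values as JSON. carry_out: Moves the arm, as the interface text tells. Its arguments: {"type":"object","properties":{"plan":{"type":"array","items":{"type":"array","items":{"type":"array","items":{"type":"number"}}}},"squeeze":{"type":"number"}},"required":["plan"]}

```bash
ls; mkdir -p pics
python3 - <<'E'
from station import telemetry, optics
import cv2,pickle,numpy as np
d={n:optics.camera(n) for n in("scene","top")}
pickle.dump(d,open("c0.pkl","wb"))
for n in d:
    cv2.imwrite(f"pics/{n}0.png",d[n]["pixels"][:,:,::-1]); print(n,d[n]["origin"],np.round(d[n]["rotation"],3).tolist(),d[n]["intrinsics"].tolist(),d[n]["dist_coeffs"])
print(telemetry.get_obs())
E
```

```text
pics
scene [-0.22516476  0.6112932   0.96480643] [-2.23, 0.014, -2.273] [[545.3627598864753, 0.0, 312.2753035222592], [0.0, 545.3627598864753, 239.5132853633089], [0.0, 0.0, 1.0]] [-0.13005856  0.          0.          0.          0.        ]
top [ 0.46828993 -0.0627221   1.7378578 ] [-3.078, 0.007, -1.563] [[621.4531033688818, 0.0, 313.26303857348114], [0.0, 621.4531033688818, 235.49367887200043], [0.0, 0.0, 1.0]] [-0.16907057  0.          0.          0.          0.        ]
{'time_s': 0.1, 'qpos': array([-1.22358358e+00,  3.00402037e-01,  1.52149602e+00, -1.90671050e-07,
        1.32070379e+00, -6.66032713e-02]), 'joint_vel': array([-0.00040828, -0.00225047, -0.00104173, -0.00229242, -0.00154465,
       -0.00013016]), 'tau': array([ 1.36530463e-03, -5.32644975e+01, -3.53284407e+01,  7.09627778e-02,
        2.34727882e-02, -2.46605919e-05]), 'ee_pos': array([ 0.22107649, -0.50336388,  0.2049602 ]), 'eef_rot': array([-3.14058569e+00, -6.69814526e-05,  4.13816028e-01]), 'force': array([-0.70278069,  0.34244726,  0.50331538]), 'moment': array([-0.0288053 ,  0.04916971,  0.11838699]), 'grip_force': 0.0, 'grip_width': 0.09402073616912943}
```

View pics/scene0.png

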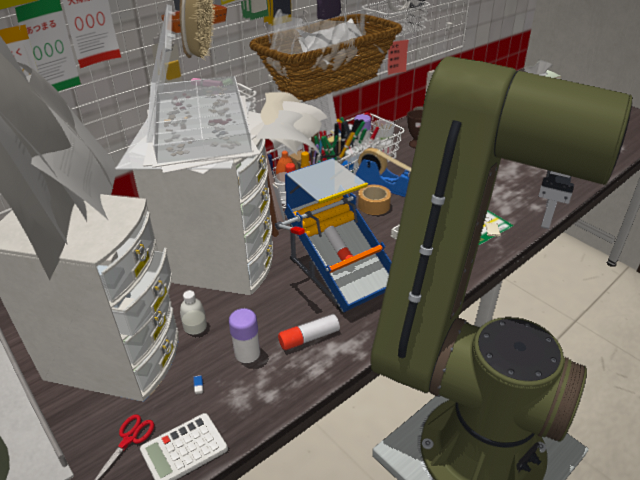

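View pics/top0.png

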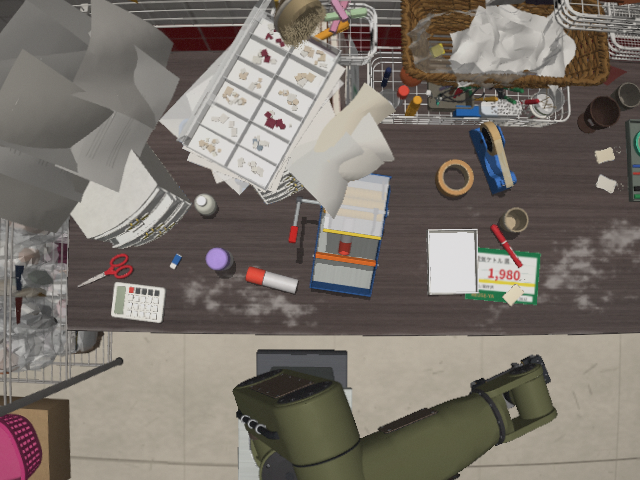

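The scene view shows the feeder at about (340,235) and the red pad at (297,231). A large white/red stick lies loose on the desk at (310,333). In the top view the feeder is at (347,240), the pad at (293,234), the tray at (452,262) on the robot's right, and the jar at (219,259).

There are two candidates for the stick: the one on the desk at top (272,280), and the one in the chute with its cap at top (345,247) / scene (343,252). The chute one is meant, since it is smaller and sits at the gate. I'll confirm with an enlarged crop.

```bash
cat > h.py <<'E'
import numpy as np,cv2
def ray(c,uv):
    p=cv2.undistortPoints(np.array([[uv]],float),np.array(c["intrinsics"]),np.array(c["dist_coeffs"]))[0,0]
    R=np.array(c["rotation"]).reshape(3,3); d=R@np.array([p[0],p[1],1.]); return np.array(c["origin"]),d/np.linalg.norm(d)
def onz(c,uv,z):
    o,d=ray(c,uv); return o+d*(z-o[2])/d[2]
def tri(c1,u1,c2,u2):
    o1,d1=ray(c1,u1);o2,d2=ray(c2,u2)
    s=np.linalg.lstsq(np.c_[d1,-d2],o2-o1,rcond=None)[0]
    a=o1+s[0]*d1;b=o2+s[1]*d2; return (a+b)/2,np.linalg.norm(a-b)
def proj(c,P):
    R=np.array(c["rotation"]).reshape(3,3).T
    return cv2.projectPoints(np.array(P,float).reshape(-1,1,3),cv2.Rodrigues(R)[0],-R@np.array(c["origin"]),np.array(c["intrinsics"]),np.array(c["dist_coeffs"]))[0][:,0]
E
python3 - <<'E'
import pickle,cv2,numpy as np
from h import *
d=pickle.load(open("c0.pkl","rb"));print({k:np.shape(d["top"][k]) for k in d["top"]})
a=d["top"]["pixels"][170:305,280:395,::-1]; b=d["scene"]["pixels"][170:320,275:400,::-1]
a=cv2.resize(a,(400,int(135*400/115)),interpolation=3);b=cv2.resize(b,(400,480),interpolation=3)
o=np.zeros((480,800,3),np.uint8);o[:a.shape[0],:400]=a[:480];o[:480,400:]=b
cv2.imwrite("pics/crop1.png",o)
c=d["top"]
im=cv2.cvtColor(c["pixels"],cv2.COLOR_RGB2HSV)
# tray white
m=cv2.inRange(c["pixels"],(200,200,200),(255,255,255));m2=np.zeros_like(m);m2[220:305,420:480]=m[220:305,420:480]
k=max(cv2.findContours(m2,0,2)[0],key=cv2.contourArea);r=cv2.minAreaRect(k);print("tray",r,[onz(c,p,0.028).round(3) for p in cv2.boxPoints(r)],onz(c,r[0],0.028))
for n in("top","scene"):
  c=d[n];H=cv2.cvtColor(c["pixels"],cv2.COLOR_RGB2HSV)
  for nm,lo,hi in(("red",(0,180,120),(5,255,255)),("orange",(6,200,150),(16,255,255)),("yellow",(20,150,120),(32,255,255))):
    m=cv2.inRange(H,lo,hi);q=np.zeros_like(m);y0,y1,x0,x1=(170,305,280,395) if n=="top" else(170,320,275,400);q[y0:y1,x0:x1]=m[y0:y1,x0:x1]
    for k in cv2.findContours(q,0,2)[0]:
      if cv2.contourArea(k)>25:
        r=cv2.minAreaRect(k);print(n,nm,cv2.contourArea(k),np.round(r[0],1),cv2.boxPoints(r).round(1).tolist())
E
```

```text
{'pixels': (480, 640, 3), 'intrinsics': (3, 3), 'dist_coeffs': (5,), 'origin': (3,), 'rotation': (3,)}Traceback (most recent call last):
  File "<stdin>", line 12, in <module>
  File "h.py", line 6, in onz
    o,d=ray(c,uv); return o+d*(z-o[2])/d[2]
        ~~~^^^^^^
  File "h.py", line 4, in ray
    R=np.array(c["rotation"]).reshape(3,3); d=R@np.array([p[0],p[1],1.]); return np.array(c["origin"]),d/np.linalg.norm(d)
ValueError: cannot reshape array of size 3 into shape (3,3)
```

View pics/crop1.png

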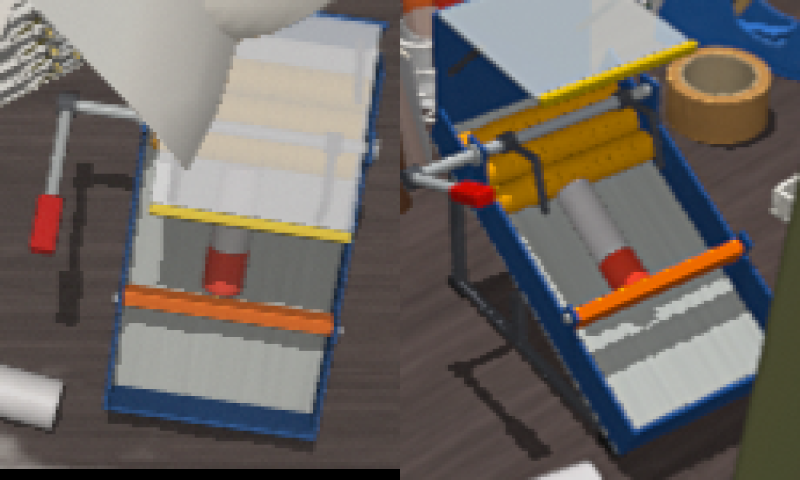

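The enlarged crop confirms the target: the thin white/red stick in the chute, with its cap against the orange gate, top crop (225,265) → image (345,246). The rotations turn out to be rpy, so I'll fix the helper.

```bash
sed -i 's/np.array(c\["rotation"\]).reshape(3,3)/Rot.from_euler("xyz",c["rotation"]).as_matrix()/; 1a from scipy.spatial.transform import Rotation as Rot' h.py
cat >> h.py <<'E'
def blob(c,lo,hi,box):
    H=cv2.cvtColor(c["pixels"],cv2.COLOR_RGB2HSV);m=cv2.inRange(H,lo,hi);q=np.zeros_like(m);y0,y1,x0,x1=box;q[y0:y1,x0:x1]=m[y0:y1,x0:x1]
    return sorted([k for k in cv2.findContours(q,0,2)[0] if cv2.contourArea(k)>15],key=lambda k:-cv2.contourArea(k))
E
python3 - <<'E'
import pickle
from h import *
d=pickle.load(open("c0.pkl","rb"))
c=d["top"];s=d["scene"]
k=blob(c,(0,0,200),(180,40,255),(220,305,420,480))[0]
r=cv2.minAreaRect(k);print("tray",np.round(r[0],1),[onz(c,p,0.028).round(3)[:2].tolist() for p in cv2.boxPoints(r)],onz(c,r[0],0.028).round(3))
for n in("top","scene"):
  for nm,lo,hi in(("red",(0,170,100),(5,255,255)),("orange",(6,190,150),(16,255,255)),("yellow",(20,120,120),(32,255,255))):
    for k in blob(d[n],lo,hi,(170,305,280,395) if n=="top" else(170,320,275,400)):
        r=cv2.minAreaRect(k);print(n,nm,cv2.contourArea(k),np.round(r[0],1),cv2.boxPoints(r).round(1).tolist())
T=lambda x,y:(280+x/3.478,170+y/3.478);S=lambda x,y:(275+(x-400)/3.2,170+y/3.2)
for nm,a,b in(("pad",T(45,225),S(473,194)),("axle",T(66,103),S(415,176)),("rimL",T(150,208),S(540,101)),("rimR",T(350,239),S(694,46)),("gateL",T(125,295),S(577,317)),("gateR",T(333,323),S(742,247)),("capfar",T(225,250),S(618,255))):
    p,e=tri(c,a,s,b);print(nm,p.round(4),"gap",round(e,4))
print("rim z.262",onz(c,T(150,208),.264),onz(c,T(350,239),.264))
for q in (T(110,410),T(315,438)):print("end",onz(c,q,.06))
E
```

```text
tray [452.4 261.5] [[0.592, -0.367], [0.596, -0.502], [0.424, -0.505], [0.421, -0.371]] [ 0.508 -0.436  0.028]
top red 95.0 [343.8 248.3] [[338.1000061035156, 253.5], [339.5, 241.8000030517578], [349.5, 243.10000610351562], [348.0, 254.8000030517578]]
top red 91.5 [292.9 234.2] [[288.20001220703125, 241.89999389648438], [290.8999938964844, 225.5], [297.6000061035156, 226.60000610351562], [294.79998779296875, 243.0]]
top orange 262.0 [345.1 258.6] [[315.3999938964844, 257.0], [316.20001220703125, 251.60000610351562], [374.70001220703125, 260.29998779296875], [373.8999938964844, 265.70001220703125]]
top yellow 125.0 [351.5 233.7] [[322.70001220703125, 231.10000610351562], [323.20001220703125, 227.89999389648438], [380.3999938964844, 236.39999389648438], [379.8999938964844, 239.5]]
scene red 92.0 [343.9 253.3] [[336.6000061035156, 251.1999969482422], [346.6000061035156, 246.1999969482422], [351.20001220703125, 255.39999389648438], [341.20001220703125, 260.3999938964844]]
scene red 57.0 [297. 230.] [[291.0, 227.0], [303.0, 227.0], [303.0, 233.0], [291.0, 233.0]]
scene orange 183.5 [355.8
[... 493 characters left out ...]
.20001220703125, 214.3000030517578]]
scene yellow 173.5 [309.6 226.2] [[301.1000061035156, 219.1999969482422], [313.79998779296875, 216.10000610351562], [318.1000061035156, 233.1999969482422], [305.3999938964844, 236.39999389648438]]
pad [ 0.5669 -0.0015  0.216 ] gap 0.0001
axle [ 0.6579 -0.015   0.1755] gap 0.0022
rimL [ 0.5768 -0.0747  0.2586] gap 0.0012
rimR [ 0.5567 -0.2122  0.2582] gap 0.0014
gateL [ 0.5208 -0.0591  0.0969] gap 0.0031
gateR [ 0.5005 -0.2177  0.0935] gap 0.0035
capfar [ 0.5559 -0.1346  0.0959] gap 0.0022
rim z.262 [ 0.57599688 -0.07509866  0.264     ] [ 0.55582585 -0.21206718  0.264     ]
end [ 0.43379646 -0.0469948   0.06      ]
end [ 0.41324332 -0.20603431  0.06      ]
```

The measurements agree with the given sizes. Pad z is 0.216, between 0.143 and 0.227. Rim z is 0.258 and the tray measures 172 × 135 mm. Feeder yaw is about -0.137 and its origin about (0.578, -0.147). First move: turn to the feeder yaw and rise, then cross to the pad side.

Emit:
carry_out(plan=[[[0,0,-20,0,0,0.11,0],[0,0,-20,0,0,0.11,0],[0,0,-20,0,0,0.11,0],[0,0,-20,0,0,0.11,0],[0,0,-20,0,0,0.11,0],[17,-36,0,0,0,0,0],[17,-36,0,0,0,0,0],[17,-36,0,0,0,0,0],[17,-36,0,0,0,0,0],[17,-36,0,0,0,0,0],[17,-36,0,0,0,0,0],[17,-36,0,0,0,0,0],[17,-36,0,0,0,0,0],[17,-36,0,0,0,0,0]]], squeeze=10)

```text
time_s: 1.27
ee_pos: [0.4173, -0.2015, 0.3054]
eef_rot: [-3.142, 0.0, -0.136]
force: [1.3, -0.3, -0.9]
grip_width: 0.0043
grip_force: 0.0
```

Run:
```python
from station import optics
from h import *
import pickle
w=optics.camera("wrist");pickle.dump(w,open("w1.pkl","wb"));cv2.imwrite("pics/w1.png",w["pixels"][:,:,::-1])
d=pickle.load(open("c0.pkl","rb"))
print(w["origin"],w["rotation"])
ps=-.137;O=np.array([.5785,-.147,0]);R=Rot.from_euler("z",ps)
P={"rimL":(-.0124,.07,.256),"rimR":(-.0124,-.07,.256),"axle":(.0606,.14,.177),"endtopL":(-.156,.08,.054),"endtopR":(-.156,-.08,.054),"gateL":(-.068,.08,.095),"gateR":(-.068,-.08,.095),"jam":(-.0056,.009,.1005)}
for k,v in P.items():print(k,proj(w,O+R.apply(v)).round(0).tolist(),proj(d["top"],O+R.apply(v)).round(0).tolist(),proj(d["scene"],O+R.apply(v)).round(0).tolist())
for z in(.26,.3,.35,.4,.45):
    p=onz(d["top"],(333,217),z);print(z,p.round(3),proj(d["scene"],p).round(0).tolist())
```

```text
[ 0.49484951 -0.21241165  0.4854605 ] [ 2.86354833e+00 -6.27686035e-04 -1.70755550e+00]
rimL [[64.0, 28.0]] [[323.0, 230.0]] [[320.0, 202.0]]
rimR [[303.0, 30.0]] [[381.0, 239.0]] [[368.0, 185.0]]
axle [[21.0, -52.0]] [[300.0, 200.0]] [[280.0, 224.0]]
endtopL [[191.0, 206.0]] [[311.0, 287.0]] [[350.0, 303.0]]
endtopR [[316.0, 206.0]] [[370.0, 296.0]] [[402.0, 278.0]]
gateL [[170.0, 133.0]] [[316.0, 255.0]] [[329.0, 269.0]]
gateR [[317.0, 133.0]] [[376.0, 263.0]] [[381.0, 247.0]]
jam [[230.0, 69.0]] [[346.0, 235.0]] [[339.0, 244.0]]
0.26 [ 0.607 -0.098  0.26 ] [[318.0, 192.0]]
0.3 [ 0.603 -0.098  0.3  ] [[319.0, 178.0]]
0.35 [ 0.599 -0.096  0.35 ] [[320.0, 161.0]]
0.4 [ 0.594 -0.095  0.4  ] [[320.0, 142.0]]
0.45 [ 0.589 -0.094  0.45 ] [[321.0, 122.0]]
```

View pics/w1.png

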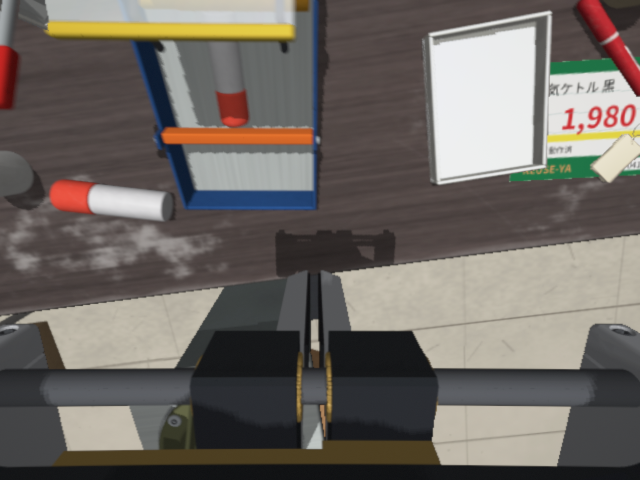

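The wrist view shows the gate (163–314, 135), rim (47–294, 30), cap (233,105) and tray. They agree with the fitted feeder pose to within a few mm. The paper tip is near z≈0.45 and x>0.59, so a leaned tool clears it. Next: lean 30° and go above the pad.

Emit:
carry_out(plan=[[[0,-36,0,0,0.0873,0,0],[0,-36,0,0,0.0873,0,0],[0,-36,0,0,0.0873,0,0],[0,-36,0,0,0.0873,0,0],[0,-36,0,0,0.0873,0,0],[0,-36,0,0,0.0873,0,0],[19,0,24,0,0,0,0],[19,0,24,0,0,0,0],[19,0,24,0,0,0,0],[19,0,24,0,0,0,0],[0,0,0,0,0,0,0]]])

```text
time_s: 2.23
ee_pos: [0.5608, -0.0052, 0.2564]
eef_rot: [3.141, -0.518, -0.136]
force: [1.1, 0.3, -1.3]
grip_width: 0.0001
grip_force: 0.0
```

```bash
cat >> h.py <<'E'
O=np.array([.5785,-.147,0]);RF=Rot.from_euler("z",-.137)
def fe(p): return RF.inv().apply(np.array(p)-O)
def say():
    from station import telemetry
    o=telemetry.get_obs();print("t",round(o["time_s"],2),"feeder",fe(o["ee_pos"]).round(4),"rpy",np.round(o["eef_rot"],3),"F",np.round(o["force"],1),"w",round(o["grip_width"],4),round(o["grip_force"],1));return o
def to(o,pf):  # shift in tool axes (mm) to feeder point
    d=RF.apply(pf)+O-o["ee_pos"];print("shift",(Rot.from_euler("xyz",o["eef_rot"]).inv().apply(d)*1000).round(1))
E
python3 - <<'E'
from station import optics
from h import *
o=say();to(o,(-.038,.14,.225));to(o,(-.038,.14,.146))
t=optics.camera("top")
k=[cv2.minAreaRect(k)[0] for k in blob(t,(0,170,100),(5,255,255),(215,265,280,310))]
print(k,[fe(onz(t,p,.222)).round(4) for p in k])
E
```

```text
t 2.23 feeder [-0.0369  0.1381  0.2564] rpy [ 3.141 -0.518 -0.136] F [ 1.1  0.3 -1.3] w 0.0001 0.0
shift [-16.5  -2.   26.7]
shift [-55.7  -2.   95.3]
[(293.5, 229.0)] [array([-0.0177,  0.143 ,  0.222 ])]
```

Emit:
carry_out(plan=[[[-9,-3,14,0,0,0,0],[-8,0,13,0,0,0,0],[-7,0,12,0,0,0,0],[-7,0,12,0,0,0,0],[-7,0,12,0,0,0,0],[-6,0,10,0,0,0,0],[-6,0,10,0,0,0,0],[-3,0,5,0,0,0,0],[-2,0,4,0,0,0,0],[0,0,0,0,0,0,0]]])

```text
time_s: 3.12
ee_pos: [0.5575, -0.0017, 0.1533]
eef_rot: [3.142, -0.524, -0.136]
force: [-0.1, -0.1, 0.6]
grip_width: 0.0001
grip_force: 0.2
```

Emit:
carry_out(plan=[[[-2,0,3,0,0,0,0],[-2,0,3,0,0,0,0],[-1,0,2,0,0,0,0],[0,0,0,0,0,0,0]]])

```text
time_s: 3.45
ee_pos: [0.5587, -0.0016, 0.147]
eef_rot: [-3.141, -0.53, -0.136]
force: [-18.5, 1.1, 32.6]
grip_width: 0.0006
grip_force: 18.7
```

Run:
```python
from station import optics
from h import *
o=say()
s=optics.camera("scene");w=optics.camera("wrist")
o=np.hstack([cv2.resize(s["pixels"][150:330,260:420],(480,540)),cv2.resize(w["pixels"][0:480],(320,540))])
cv2.imwrite("pics/p2.png",o[:,:,::-1])
```

```text
t 3.45 feeder [-0.0395  0.1413  0.147 ] rpy [-3.141 -0.53  -0.136] F [-18.5   1.1  32.6] w 0.0006 18.7
```

View pics/p2.png

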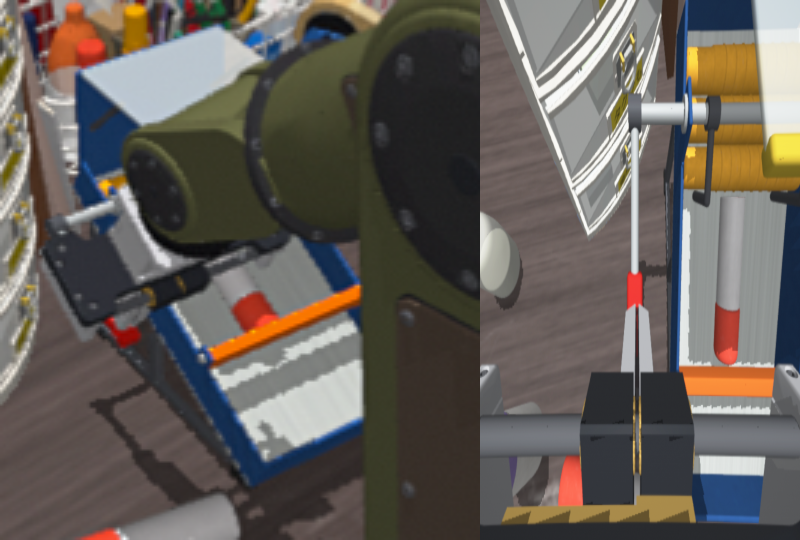

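The lever is on its stop: 37 N reaction, and the pawls are in the chute in the wrist view. I'll back off and go above the stick with the fingers opening to 52 mm.

Emit:
carry_out(plan=[[[0,0,-10,0,0,0,0],[0,0,-25,0,0,0,0],[0,0,-25,0,0,0,0],[0,34,0,0,0,0,52],[0,34,0,0,0,0,52],[0,34,0,0,0,0,52],[0,34,0,0,0,0,52],[0,0,0,0,0,0,52],[0,0,0,0,0,0,52]]])

```text
time_s: 4.3
ee_pos: [0.5085, -0.1336, 0.1954]
eef_rot: [-3.141, -0.523, -0.14]
force: [0.9, 1.0, -0.1]
grip_width: 0.0372
grip_force: 0.0
```

Run:
```python
from station import optics
from h import *
o=say();to(o,(-.009,.005,.086))
w=optics.camera("wrist");s=optics.camera("scene")
for k in blob(w,(0,150,80),(6,255,255),(0,330,100,540))[:3]:print("wred",cv2.boundingRect(k),cv2.minAreaRect(k))
for k in blob(w,(6,190,120),(16,255,255),(0,330,0,640))[:2]:print("worange",cv2.boundingRect(k))
for k in blob(s,(0,170,80),(5,255,255),(200,300,270,310))[:3]:r=cv2.minAreaRect(k)[0];print("spad",r,"pred",proj(s,RF.apply((-.0331,.14,.143))+O))
print({k:proj(w,RF.apply(v)+O).round(0).tolist() for k,v in{"stick5":(-.0056,.005,.1005),"gateL":(-.068,.08,.095),"gateR":(-.068,-.08,.095),"capc":(-.04,.005,.083)}.items()})
cv2.imwrite("pics/w3.png",w["pixels"][:,:,::-1])
```

```text
t 4.3 feeder [-0.0711  0.0037  0.1954] rpy [-3.141 -0.523 -0.14 ] F [ 0.9  1.  -0.1] w 0.0372 0.0
shift [ -0.8  -1.4 125.8]
wred (107, 215, 31, 60) ((121.8847885131836, 244.50442504882812), (59.72507095336914, 28.325212478637695), 87.79740142822266)
wred (289, 244, 34, 42) ((305.97705078125, 264.74310302734375), (40.496559143066406, 33.287750244140625), 88.26429748535156)
worange (281, 288, 67, 17)
worange (217, 287, 34, 19)
spad (298.9944152832031, 256.1910400390625) pred [[300.03315585 255.25314468]]
{'stick5': [[311.0, 221.0]], 'gateL': [[224.0, 293.0]], 'gateR': [[411.0, 292.0]], 'capc': [[312.0, 263.0]]}
```

View pics/w3.png

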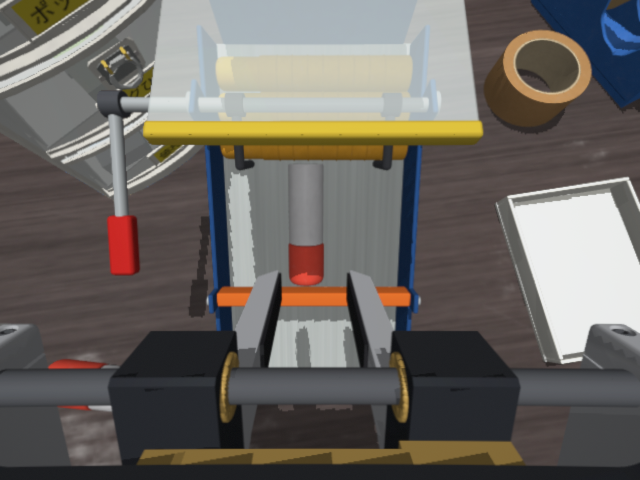

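The wrist view shows the pad (122,245) where it should be when locked, the pawls at (243,155) and (387,155), and the stick axis at column 306. The fingers centre on about column 315, so I need to shift ~6.5 mm left, then go down the tool axis.

Emit:
carry_out(plan=[[[0,-6.5,0,0,0,0,52],[0,0,20,0,0,0,52],[0,0,20,0,0,0,52],[0,0,20,0,0,0,52],[0,0,20,0,0,0,52],[0,0,15,0,0,0,52],[0,0,10,0,0,0,52],[0,0,6,0,0,0,52],[0,0,4,0,0,0,52],[0,0,4,0,0,0,52],[0,0,0,0,0,0,52]]], squeeze=20)

```text
time_s: 5.32
ee_pos: [0.5691, -0.1336, 0.0926]
eef_rot: [-3.142, -0.524, -0.136]
force: [-0.6, 0.2, -0.1]
grip_width: 0.0523
grip_force: 0.0
```

Emit:
carry_out(plan=[[[0,0,3,0,0,0,52],[0,0,2,0,0,0,52],[0,0,0,0,0,0,25],[0,0,0,0,0,0,25],[0,0,0,0,0,0,25],[0,0,0,0,0,0,25],[0,0,0,0,0,0,25],[0,0,0,0,0,0,25]]], squeeze=20)

```text
time_s: 5.98
ee_pos: [0.5715, -0.1343, 0.0885]
eef_rot: [3.142, -0.524, -0.136]
force: [-0.0, -0.5, -0.0]
grip_width: 0.0294
grip_force: 20.0
```

Gripped at 29.4 mm. Lifting along the chute normal.

Emit:
carry_out(plan=[[[0.6,0,-6,0,0,0,25],[0.8,0,-8,0,0,0,25],[0.8,0,-10,0,0,0,25],[0.7,0,-10,0,0,0,25],[0.7,0,-10,0,0,0,25],[0.7,0,-10,0,0,0,25],[0.7,0,-10,0,0,0,25],[0,0,0,0,0,0,25]]])

```text
time_s: 6.65
ee_pos: [0.544, -0.1306, 0.1486]
eef_rot: [3.141, -0.527, -0.136]
force: [0.3, 0.5, -0.3]
grip_width: 0.0298
grip_force: 20.0
```

Run:
```python
from station import optics
from h import *
o=say();to(o,(-.13,.01,.26))
w=optics.camera("wrist");s=optics.camera("scene")
o=np.hstack([cv2.resize(w["pixels"],(480,360)),cv2.resize(s["pixels"][150:330,260:420],(320,360))])
cv2.imwrite("pics/p4.png",o[:,:,::-1])
```

```text
t 6.65 feeder [-0.0364  0.0115  0.1486] rpy [ 3.141 -0.527 -0.136] F [ 0.3  0.5 -0.3] w 0.0298 20.0
shift [ -24.9    1.5 -143.4]
```

View pics/p4.png

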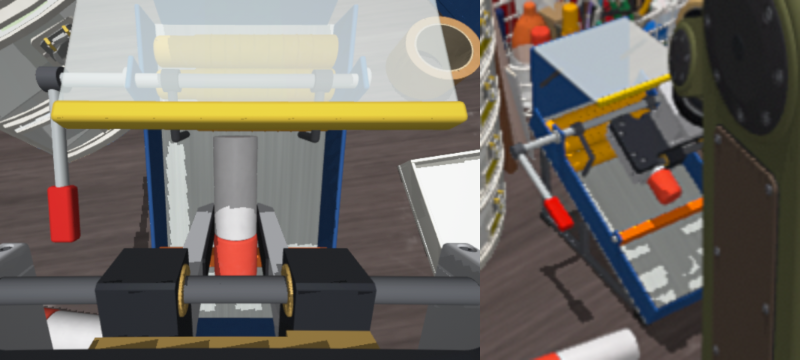

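The stick is held and clear at (235,210), and the pawls hold the tubes. Withdrawing to the low end and levelling.

Emit:
carry_out(plan=[[[-26,0,-16,0,0,0,25],[-26,0,-16,0,0,0,25],[-26,0,-16,0,0,0,25],[-26,0,-16,0,0,0,25],[0,0,-20,0,-0.0908,0,25],[0,0,-20,0,-0.0908,0,25],[0,0,-20,0,-0.0908,0,25],[0,0,-20,0,-0.0908,0,25],[0,0,-20,0,-0.0908,0,25],[0,36,0,0,0,0,25],[0,36,0,0,0,0,25],[0,36,0,0,0,0,25],[0,36,0,0,0,0,25],[0,36,0,0,0,0,25],[0,36,0,0,0,0,25],[0,36,0,0,0,0,25],[0,0,0,0,0,0,25]]])

```text
time_s: 8.17
ee_pos: [0.3546, -0.3634, 0.2416]
eef_rot: [-3.141, -0.068, -0.14]
force: [0.1, 0.7, -0.8]
grip_width: 0.0293
grip_force: 20.0
```

Run:
```python
from h import *
o=say();print(o["ee_pos"])
for z in(.12,.03,.012):to(o,fe((.505,-.436,z)))
```

```text
t 8.17 feeder [-0.1922 -0.2449  0.2416] rpy [-3.141 -0.068 -0.14 ] F [ 0.1  0.7 -0.8] w 0.0293 20.0
[ 0.35461453 -0.36340034  0.2416088 ]
shift [150.4  51.  132.1]
shift [144.2  51.1 221.9]
shift [143.   51.1 239.9]
```

Emit:
carry_out(plan=[[[27,10,0,0,0,0,25],[27,10,0,0,0,0,25],[27,10,0,0,0,0,25],[27,10,10,0,0,0,25],[27,11,20,0,0,0,25],[0,0,35,0,0,0,25],[0,0,35,0,0,0,25],[0,0,35,0,0,0,25],[0,0,35,0,0,0,25],[0,0,25,0,0,0,25],[0,0,15,0,0,0,25],[0,0,10,0,0,0,25],[0,0,8,0,0,0,25],[0,0,3,0,0,0,25],[0,0,0,0,0,0,25]]])

```text
time_s: 9.42
ee_pos: [0.4984, -0.43, 0.0219]
eef_rot: [-3.142, -0.07, -0.136]
force: [0.7, 0.5, 0.2]
grip_width: 0.0298
grip_force: 20.0
```

Emit:
carry_out(plan=[[[0,0,3,0,0,0,25],[0,0,3,0,0,0,25],[0,0,2,0,0,0,25],[0,0,2,0,0,0,25],[0,0,0,0,0,0,25]]])

```text
time_s: 9.83
ee_pos: [0.499, -0.43, 0.0118]
eef_rot: [-3.141, -0.07, -0.136]
force: [0.3, -0.6, -0.7]
grip_width: 0.0298
grip_force: 20.0
```

Run:
```python
from station import optics
from h import *
o=say()
w=optics.camera("wrist");s=optics.camera("scene")
cv2.imwrite("pics/p5.png",w["pixels"][:,:,::-1])
```

```text
t 9.83 feeder [-0.0401 -0.2913  0.0118] rpy [-3.141 -0.07  -0.136] F [ 0.3 -0.6 -0.7] w 0.0298 20.0
```

View pics/p5.png

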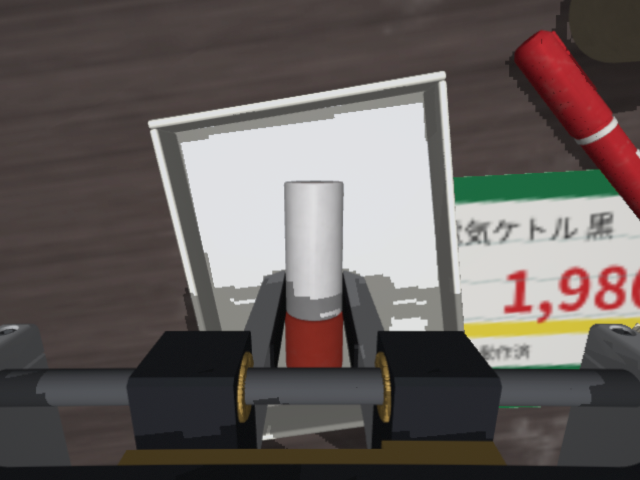

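The stick lies over the tray floor at (314,270), inside the walls. Lower to contact, then release.

Emit:
carry_out(plan=[[[0,0,1.5,0,0,0,25],[0,0,1.5,0,0,0,25],[0,0,0,0,0,0,32],[0,0,0,0,0,0,40],[0,0,0,0,0,0,52],[0,0,0,0,0,0,52],[0,0,0,0,0,0,52],[0,0,-15,0,0,0,52],[0,0,-30,0,0,0,52],[0,0,-40,0,0,0,52],[0,0,0,0,0,0,52]]])

```text
time_s: 10.85
ee_pos: [0.4953, -0.4316, 0.103]
eef_rot: [3.135, -0.079, -0.136]
force: [1.1, -0.8, 1.5]
grip_width: 0.0523
grip_force: 0.0
```

Run:
```python
from station import optics
from h import *
o=say()
w=optics.camera("wrist");s=optics.camera("scene")
o=np.hstack([cv2.resize(w["pixels"],(480,360)),cv2.resize(s["pixels"][150:330,260:420],(320,360))])
cv2.imwrite("pics/p6.png",o[:,:,::-1])
```

```text
t 10.85 feeder [-0.0436 -0.2933  0.103 ] rpy [ 3.135 -0.079 -0.136] F [ 1.1 -0.8  1.5] w 0.0523 0.0
```

View pics/p6.png

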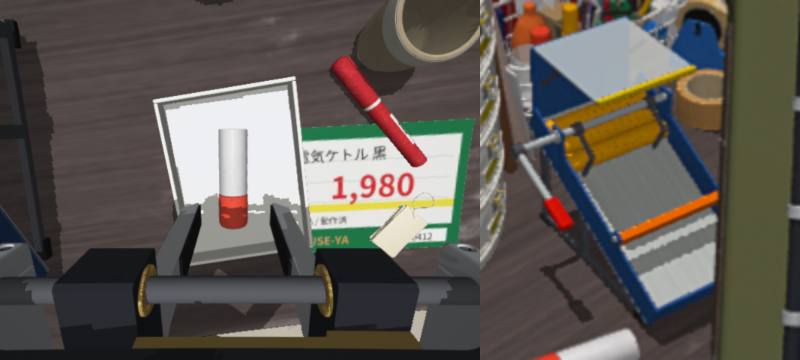

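The stick lies flat in the tray at (232,178). The lever is still down and the tubes are held. Going back across in front of the feeder, leaning 40°, to pinch the pad lightly.

Emit:
carry_out(plan=[[[0,0,-37,0,0,0,40],[0,0,-37,0,0,0,40],[0,0,-37,0,0,0,40],[0,0,-37,0,0,0,40],[-30,-20,0,0,0,0,40],[-30,-20,0,0,0,0,40],[-30,-20,0,0,0,0,40],[-30,-20,0,0,0,0,40],[0,-39,0,0,0.07,0,40],[0,-39,0,0,0.07,0,40],[0,-39,0,0,0.07,0,40],[0,-39,0,0,0.07,0,40],[0,-39,0,0,0.07,0,40],[0,-39,0,0,0.07,0,40],[0,-39,0,0,0.07,0,40],[0,-39,0,0,0.07,0,40],[0,-39,0,0,0.07,0,40],[0,0,0,0,0,0,40]]], squeeze=6)

```text
time_s: 12.45
ee_pos: [0.4202, 0.0033, 0.2314]
eef_rot: [3.14, -0.67, -0.135]
force: [0.2, -0.0, -0.5]
grip_width: 0.0399
grip_force: 0.0
```

Run:
```python
from h import *
o=say();L=-o["eef_rot"][1];a=np.array([-np.sin(L),0,np.cos(L)])
T=np.array([-.0405,.141,.140])-.015*a
to(o,T+.09*a);to(o,T)
```

```text
t 12.45 feeder [-0.1773  0.1273  0.2314] rpy [ 3.14  -0.67  -0.135] F [ 0.2 -0.  -0.5] w 0.0399 0.0
shift [ 50.5 -13.7  81.6]
shift [ 50.5 -13.8 171.6]
```

Emit:
carry_out(plan=[[[17,-5,27,0,0,0,40],[17,-5,27,0,0,0,40],[16,-4,28,0,0,0,40],[0,0,20,0,0,0,40],[0,0,20,0,0,0,40],[0,0,20,0,0,0,40],[0,0,15,0,0,0,40],[0,0,10,0,0,0,40],[0,0,4,0,0,0,40],[0,0,0,0,0,0,10],[0,0,0,0,0,0,10],[0,0,0,0,0,0,10],[0,0,0,0,0,0,10],[0,0,0,0,0,0,10]]])

```text
time_s: 13.62
ee_pos: [0.5664, -0.0074, 0.1295]
eef_rot: [3.136, -0.668, -0.136]
force: [0.1, 12.3, -2.3]
grip_width: 0.032
grip_force: 6.0
```

Run:
```python
from h import *
o=say()
A=np.array([.0606,.14,.177]);p0=fe(o["ee_pos"]);R0=Rot.from_euler("xyz",o["eef_rot"])
L0=-o["eef_rot"][1];tz=lambda L:np.array([np.sin(L),0,-np.cos(L)])
g0=p0-.015*tz(L0);v=g0-A;r=np.hypot(v[0],v[2]);a0=np.arctan2(v[2],-v[0]);print("r",r,"a",np.degrees(a0),"g",g0)
N=14;P=p0;L=L0
for i in range(1,N+1):
    a=a0+i/N*.92;Ln=L0-i/N*.35
    g=np.array([A[0]-r*np.cos(a),p0[1],A[2]+r*np.sin(a)]);Q=g+.015*tz(Ln)
    d=Q-P;x=np.array([np.cos(L),0,np.sin(L)]);print(i,(1000*np.array([d@x,d@tz(L)])).round(1),round(Ln-L,4));P=Q;L=Ln
```

```text
t 13.62 feeder [-0.0311  0.1367  0.1295] rpy [ 3.136 -0.668 -0.136] F [ 0.1 12.3 -2.3] w 0.032 6.0
r 0.10710119966983168 a -19.480841855835926 g [-0.04036998  0.13667611  0.14128264]
1 [ 2.1 -6.6] -0.025
2 [ 2.4 -6.5] -0.025
3 [ 2.6 -6.4] -0.025
4 [ 2.9 -6.2] -0.025
5 [ 3.1 -6.1] -0.025
6 [ 3.4 -5.9] -0.025
7 [ 3.6 -5.8] -0.025
8 [ 3.9 -5.6] -0.025
9 [ 4.1 -5.4] -0.025
10 [ 4.3 -5.3] -0.025
11 [ 4.5 -5.1] -0.025
12 [ 4.7 -4.9] -0.025
13 [ 4.9 -4.6] -0.025
14 [ 5.1 -4.4] -0.025
```

Only the left finger touches: width 32 mm with 12 N sideways. So the pad centre is ~7 mm further left. Reopen, shift and pinch again.

Emit:
carry_out(plan=[[[0,0,0,0,0,0,40],[0,0,0,0,0,0,40],[0,-3.5,0,0,0,0,40],[0,-3.5,0,0,0,0,40],[0,0,0,0,0,0,10],[0,0,0,0,0,0,10],[0,0,0,0,0,0,10],[0,0,0,0,0,0,10],[0,0,0,0,0,0,10]]])

```text
time_s: 14.37
ee_pos: [0.5679, -0.0006, 0.1292]
eef_rot: [3.137, -0.669, -0.137]
force: [0.6, 12.0, -0.7]
grip_width: 0.018
grip_force: 6.0
```

Emit:
carry_out(plan=[[[0,-0.8,0,0,0,0,10],[0,-0.8,0,0,0,0,10],[0,0,0,0,0,0,10],[2.1,0,-6.6,0,-0.025,0,10],[2.4,0,-6.5,0,-0.025,0,10],[2.6,0,-6.4,0,-0.025,0,10],[2.9,0,-6.2,0,-0.025,0,10],[0,0,0,0,0,0,10]]])

```text
time_s: 15.03
ee_pos: [0.5609, 0.0008, 0.1566]
eef_rot: [3.136, -0.567, -0.138]
force: [-7.3, -3.9, 3.5]
grip_width: 0.018
grip_force: 6.0
```

Run:
```python
from h import *
from station import optics
o=say()
s=optics.camera("scene")
for k in blob(s,(0,170,80),(5,255,255),(200,300,270,315))[:3]:print("spad",cv2.minAreaRect(k)[0])
for j in(.88,.617):
  a=np.radians(30)-j;print(j,proj(s,RF.apply((.0606-.1*np.cos(a),.143,.177+.1*np.sin(a)))+O))
```

```text
t 15.03 feeder [-0.0376  0.144   0.1566] rpy [ 3.136 -0.567 -0.138] F [-7.3 -3.9  3.5] w 0.018 6.0
spad (303.25, 253.75)
0.88 [[298.96801511 255.98834647]]
0.617 [[299.94688757 248.8744405 ]]
```

Emit:
carry_out(plan=[[[3.1,0,-6.1,0,-0.025,0,10],[3.4,0,-5.9,0,-0.025,0,10],[3.6,0,-5.8,0,-0.025,0,10],[3.9,0,-5.6,0,-0.025,0,10],[4.1,0,-5.4,0,-0.025,0,10],[0,0,0,0,0,0,10]]])

```text
time_s: 15.58
ee_pos: [0.5627, 0.0006, 0.1906]
eef_rot: [3.136, -0.442, -0.139]
force: [-7.2, -4.7, 3.9]
grip_width: 0.0183
grip_force: 6.0
```

Run:
```python
from h import *
from station import optics
o=say()
s=optics.camera("scene");w=optics.camera("wrist")
o=np.hstack([cv2.resize(w["pixels"],(480,360)),cv2.resize(s["pixels"][170:290,260:365],(320,360))])
cv2.imwrite("pics/p7.png",o[:,:,::-1])
```

```text
t 15.58 feeder [-0.0358  0.144   0.1906] rpy [ 3.136 -0.442 -0.139] F [-7.2 -4.7  3.9] w 0.0183 6.0
```

View pics/p7.png

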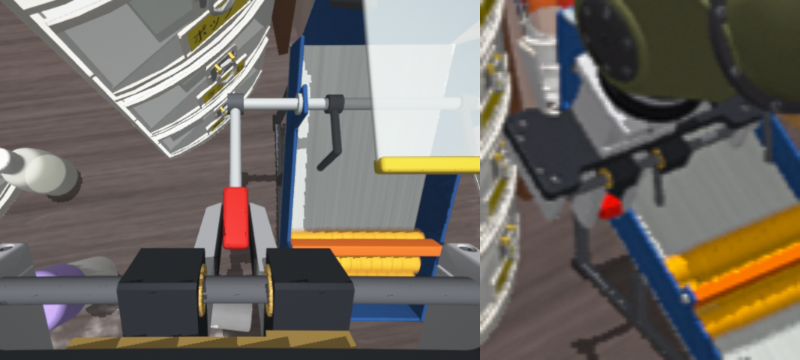

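The lever is following and still in the pinch at (236,215), and the tubes have already rolled down past the gate. Finishing the arc to the upper stop.

Emit:
carry_out(plan=[[[4.3,0,-5.3,0,-0.025,0,10],[4.5,0,-5.1,0,-0.025,0,10],[4.7,0,-4.9,0,-0.025,0,10],[4.9,0,-4.6,0,-0.025,0,10],[5.1,0,-4.4,0,-0.025,0,10],[0,0,0,0,0,0,10]]])

```text
time_s: 16.18
ee_pos: [0.5748, -0.0011, 0.221]
eef_rot: [3.136, -0.316, -0.139]
force: [-5.9, -4.2, 4.7]
grip_width: 0.0175
grip_force: 6.0
```

Run:
```python
from h import *
o=say();L=-o["eef_rot"][1];g=fe(o["ee_pos"])-.015*np.array([np.sin(L),0,-np.cos(L)]);v=g-[.0606,0,.177];print(g,np.hypot(v[0],v[2]),np.degrees(np.arctan2(v[2],-v[0])))
```

```text
t 16.18 feeder [-0.0236  0.144   0.221 ] rpy [ 3.136 -0.316 -0.139] F [-5.9 -4.2  4.7] w 0.0175 6.0
[-0.02824345  0.14402212  0.23528559] 0.1062561477995537 33.2668101351735
```

Emit:
carry_out(plan=[[[2.3,0,-1.9,0,0,0,10],[2.3,0,-1.9,0,0,0,10],[2.3,0,-1.9,0,0,0,10],[0,0,0,0,0,0,10]]])

```text
time_s: 16.52
ee_pos: [0.5786, -0.0017, 0.2271]
eef_rot: [3.135, -0.315, -0.139]
force: [-1.7, -5.8, -5.2]
grip_width: 0.0178
grip_force: 6.0
```

Run:
```python
from h import *
from station import optics
say();w=optics.camera("wrist")
ks=blob(w,(0,150,80),(6,255,255),(150,400,200,420))
print([cv2.boundingRect(k) for k in ks])
for a in(20,25,30,34):
  r=np.radians(a);print(a,[proj(w,RF.apply((.0606-q*np.cos(r),.143,.177+q*np.sin(r)))+O).round(0)[0].tolist() for q in(0,.078,.122)])
cv2.imwrite("pics/p8.png",w["pixels"][:,:,::-1])
```

```text
t 16.52 feeder [-0.0197  0.144   0.2271] rpy [ 3.135 -0.315 -0.139] F [-1.7 -5.8 -5.2] w 0.0178 6.0
[(297, 263, 35, 79)]
20 [[314.0, 165.0], [314.0, 268.0], [315.0, 340.0]]
25 [[314.0, 165.0], [314.0, 265.0], [315.0, 337.0]]
30 [[314.0, 165.0], [314.0, 260.0], [315.0, 332.0]]
34 [[314.0, 165.0], [314.0, 255.0], [315.0, 327.0]]
```

View pics/p8.png

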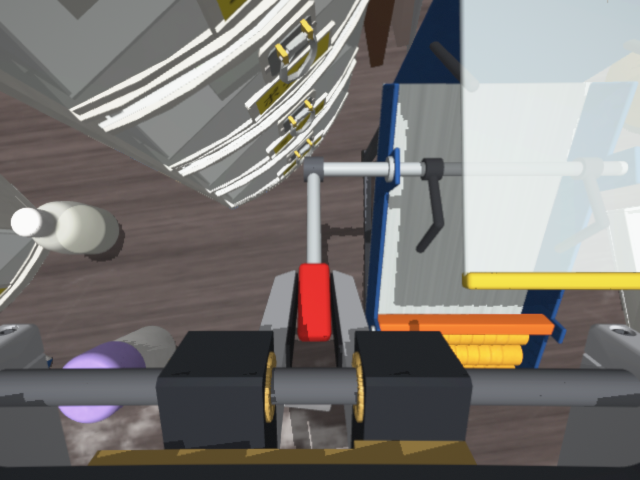

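Emit:
carry_out(plan=[[[0,0,0,0,0,0,10],[1.5,0,-1.3,0,0,0,10],[1.5,0,-1.3,0,0,0,10],[0,0,0,0,0,0,10]]], squeeze=15)

```text
time_s: 16.9
ee_pos: [0.579, -0.0018, 0.2278]
eef_rot: [3.135, -0.309, -0.139]
force: [-4.7, -4.1, -18.9]
grip_width: 0.0176
grip_force: 15.0
```

At the upper stop: 19 N reaction and no further motion. Release and withdraw.

Emit:
carry_out(plan=[[[0,0,0,0,0,0,36],[0,0,0,0,0,0,36],[0,0,0,0,0,0,36],[-3,0,-8,0,0,0,36],[-5,0,-15,0,0,0,36],[-8,0,-20,0,0,0,36],[-30,0,-10,0,0,0,36],[-35,0,0,0,0,0,36],[-35,0,0,0,0,0,36],[-35,0,0,0,0,0,36],[-35,0,-5,0,0,0,36],[0,0,0,0,0,0,36],[0,0,0,0,0,0,36]]])

```text
time_s: 17.98
ee_pos: [0.3881, 0.0264, 0.2302]
eef_rot: [3.138, -0.322, -0.138]
force: [0.4, 0.4, 1.1]
grip_width: 0.0361
grip_force: 0.0
```

Run:
```python
from h import *
from station import optics
say();t=optics.camera("top");s=optics.camera("scene")
for n,c,box in(("t",t,(215,265,280,310)),("s",s,(200,280,270,315))):
  print(n,[np.round(cv2.minAreaRect(k)[0],1) for k in blob(c,(0,170,80),(5,255,255),box)])
  for j in(0,.1,.2,.88):
    a=np.radians(30)-j;print(j,proj(c,RF.apply((.0606-.1*np.cos(a),.143,.177+.1*np.sin(a)))+O).round(1)[0])
o=np.hstack([cv2.resize(t["pixels"][160:310,200:400],(500,375)),cv2.resize(s["pixels"][170:320,270:390],(300,375))])
cv2.imwrite("pics/p9.png",o[:,:,::-1])
```

```text
t 17.98 feeder [-0.2123  0.1458  0.2302] rpy [ 3.138 -0.322 -0.138] F [0.4 0.4 1.1] w 0.0361 0.0
t [array([293. , 232.1])]
0 [292.9 232.2]
0.1 [292.8 234.3]
0.2 [292.7 236. ]
0.88 [293.8 237.2]
s [array([296.5, 226.5])]
0 [296.3 225.7]
0.1 [297.4 229.8]
0.2 [298.4 233.8]
0.88 [299. 256.]
```

View pics/p9.png

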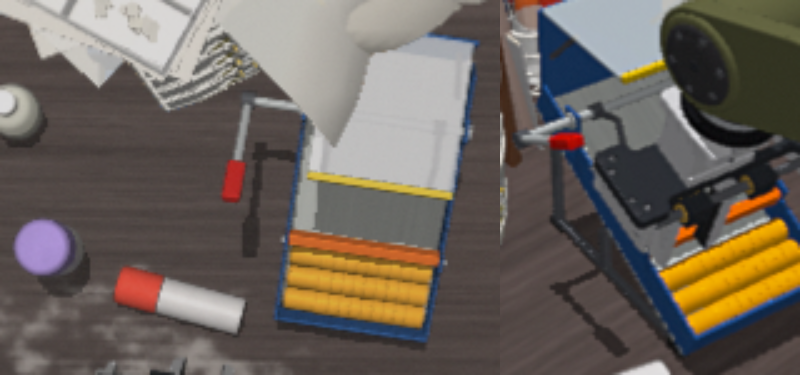

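The lever reads about 0 in both views. Three tubes lie against the end stop at (355,285), the jar and bottle have not moved, and the arm is clear. Handing in.

```bash
python3 -c "
from station import ctrl;print(ctrl.hand_in())"
```

```text
the job is handed in; nothing more can be done
None
```

The job is handed in at about 18 s of the 67 s allowed: lever locked, glue stick laid flat in the white tray, then lever fully up and all three tubes rolled home against the end stop; the eraser was not re-checked at the end, and no verdict came back.

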